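# Separate the nested steel pots, pack them by size and shut the clamshell case

### The arm

A 6-joint arm with a two-finger parallel gripper is mounted at the origin on the work surface. World frame = base frame: x ahead of the robot, y to its left, z up, the work surface at z = 0. Lengths are in m, angles in rad, forces in N, time in s.
With the tool pointing down it reaches from about 0.25 to 0.8 m from the base axis. Payload 3.9 kg.
Tool frame: the origin (TCP) lies at the very end of the fingers, on their centre line; the grasp point (between the pads) lies r.hold_point_z behind it (r.hold_point_z is the distance from the TCP to the grasp point, in m); z points along the fingers, x is the direction in which the jaws open and shut, and the axes are right-handed (so a half turn about z gives the same grasp; the last joint's range is limited). The gripper opens to 85 mm and grips with 20 to 120 N. Pads are 22 mm wide; open, the fingers measure 114 mm over their backs; the gripper's body (76 mm by 85 mm) begins 54 mm behind the grasp point. The pads swing forward as they close: fully open they stand 13 mm farther back than shut.
Start: joints at [1.208, 0.26, -0.138, 1.173, 0, 1.571], TCP at [0.186, 0.491, 0.231] pointing down, gripper open.
Joint ranges: [-2.78, 2.78], [-0.83, 1.72], [-1.28, 1.37], [-1.9, 2.12], [-1.57, 1.48], [-3.14, 3.14]. Speed limits (rad/s): [2.57, 2.57, 3.14, 3.14, 3.14, 3.14].

### API

Orientations are given as a unit quaternion [x, y, z, w].
In Python, from workcell import r gives the robot as it stands.
- The arm moves only by the shell command python3 -m handwheel 'ROWS' [OPENING] [FORCE]. ROWS is text: rows parted by semicolons, each of 6 numbers parted by spaces: the shift along the world's x, y, z in mm, then the turn, a rotation vector about the world's x, y, z in rad. A call has 1 to 20 rows; each row is the pose to reach, as a shift and turn from the pose commanded when the call began; what a row does not reach only later rows make up. A row lasts 1/8 s, in which the tool goes at most 62.5 mm and 10.7 degrees, less where a joint would pass 70% of its speed; a pose out of reach is approached as far as the arm can. A call with a gripper value outside its range is refused whole. OPENING is the finger opening in mm, from 0 to 85.4, set as the call begins (- or left out, the last holds). The fingers move at their own pace and stop on an object; FORCE is the grip in N (left out, the last holds). Time passes only in rows, so rows that repeat a pose let the fingers close. It gives the time, the measured TCP pose, the force and the opening at its end, in the units of the state.
- r.get_state(): the state, without advancing time (a new reading comes with each control period).
- r.camera(name): name is "scene" or "side" or "wrist"; returns the picture (384x512x3 uint8, red, green, blue); there is no depth.
- r.calibration(name): a dict with "vertical_fov" (degrees; the focal length in pixels is half the picture's height over the tangent of half this angle, whatever the lens; pixels are square), "cx", "cy" (the principal point, pixels), "k1" (the pictures are not rectified: a ray, as slopes to the right and down, at radius r is drawn at 1 + k1 r^2 times it, then the intrinsics apply), "camera_from_world" (4x4, takes a point from world to camera coordinates). Camera axes: x right, y up, looking along -z (the intrinsics and any distortion apply to the point x, -y, -z); pixel columns grow to the right and rows downward; lengths in m; the calibration is good to about 2 mm. A picture is of the moment at which its call begins: read the wrist's pose just before it. calibration takes no time and is no camera call; for the wrist camera it gives the pose at the moment of the call.
- r.close_job(): hands the job in, once; it reports no verdict.
Trained networks look in the newest picture that a camera, given by its name, has taken for a name from the list of things; names that differ only in an ending like _2 or _b are one class to them, and where a whole thing is asked for, a point or a joint stands for the part that bears it (a point fixed in the world has none). Each returns a list of dicts, best first, with "conf" (0 to 1); they miss things now and then, are a little off and sometimes report something else, mostly with a low value. They report only what shows in the picture. A call takes as long as a camera call. They do not tell look-alikes from the thing itself.
- r.spot_in(label, camera): "rect" ([centre column, centre row, width, height] in pixels, round what is visible of it).
- r.outline_of(label, camera): "region" (384x512 bool, what is visible of it) and "rect" ([centre column, centre row, width, height] in pixels, round what is visible of it).
- r.tip_of(label, camera): "location" ([column, row] in pixels: a listed point, or the origin of a listed thing).
The state is a dict: "t": time; "joint_positions": joint angles; "qvel": joint speeds; "tau": joint torques, N m; "tool_pos": TCP position; "tool_rot": TCP orientation; "force": force on the tool from outside, world axes, zero at the start; "ft_torque": the same for the moment, N m; "gripper_width": finger opening in m.
Only numpy, scipy, OpenCV 4.12 (cv2) and the standard library are available. Lean on these libraries where they do the work, as an engineer would, in place of code of your own. Each camera call takes 0.05 s, during which the arm holds its last target.

### The job

Take the small steel pot out of the large one and stand each pot upright, fully down in the round recess of its own size in the open carrying case. Then swing the hinged lid half over gently, without slamming it, and press it fully home so that the two halves meet edge to edge all round. Leave the bottle, the pipette tip box and the tube rack where they are.

Things in the scene. Friction and masses are not known exactly. Their poses are not given: they have to be found in the camera images.
- case: Lower half of a white hard-plastic clamshell case with black rim bands, an open box fixed to the bench: 260 mm long (its x), 150 mm wide (its y), 60 mm high, walls and floor 5 mm. Origin: centre of the underside, on the bench; z up. The lid is hinged along the top edge of its +y long side (y = +75 mm, z = 60 mm). Two grey inserts fill it end to end.
- lid (a joint): Hinge angle of the upper half in rad: 0 = shut, rims edge to edge; grows as it opens, up over and outwards to the case's +y side; stop at 2.4; upright at 1.57. It starts wide open. The hinge is stiff (0.38 N m friction) and the 0.35 kg lid stays wherever it is left, so it has to be pushed all the way, with about 5 N at the free edge. The lid is a shell of 260 x 150 mm and 60 mm deep, walls 5 mm; shut, its flat outer face is 120 mm above the bench and its ceiling 115 mm.
- lid_hinge (a point): Middle of the hinge line: case frame (0, +75, 60) mm. Axes turn with the lid: x along the hinge (the case's x), and seen from here the lid reaches 150 mm along -y, its outer face 60 mm along +z.
- lid_free_edge (a point): Middle of the lid's free long rim, 150 mm from the hinge line; with the lid shut it lies 60 mm above the bench over the case's -y long rim.
- pot_large: Large round steel pot, open at the top, standing on the bench: 65 mm high, 60 mm across at the rim, 56 mm at the foot, wall 3 mm, floor 5 mm thick, about 0.24 kg. Origin: centre of the underside; z along its axis, up.
- pot_small: Small, narrower but taller round steel pot: 95 mm high, 50 mm across at the rim, 45 mm at the foot, wall 3 mm, about 0.12 kg. It starts nested in the large pot with about 2 mm play all round, standing on that pot's floor, so its top 35 mm stick out. Origin: centre of the underside; z along its axis, up.
- insert_large: Light grey block with the wide recess, fixed in one end of the case (either end): 123 x 136 mm, 30 mm high, in its middle a round recess 67 mm across and 25 mm deep with a 2 mm chamfer and a dark liner on its floor. Origin: centre of its underside, 5 mm above the bench; recess floor 5 mm and top face 30 mm above the origin. The large pot goes here.
- insert_small: Light grey block of the same outer size in the other end of the case, with the narrow recess, 57 mm across and 25 mm deep with a 2 mm chamfer and a dark liner on its floor. Origin: centre of its underside, 5 mm above the bench; recess floor 5 mm and top face 30 mm above the origin. The small pot goes here.
- bottle: Bystander: amber bottle with white cap, 60 mm across, 150 mm high, standing loose. Origin: centre of its underside.
- tip_box: Bystander: square white pipette tip box, 85 x 85 mm, 60 mm high, loose. Origin: centre of its underside.
- tube_rack: Bystander: white rack with capped tubes, fixed, 60 mm (its x) by 160 mm (its y), 88 mm high. Origin: centre of its underside.
Mind the look-alikes: they are no part of the job. What is shaped like the pot_small but orange is not meant.

How it is judged:
By the outcome, as a careful person would: the job done as asked, in the order asked, and still so for the second after the job is handed in, with the robot touching nothing.
It also fails if it takes over 72 s, if anything falls off the work surface, if the arm or the gripper's body presses on something with over 40 N, if the wrist force passes 120 N, or if a joint passes its speed limit or range.

## Working session

There is one attempt and no reset: what is moved stays moved. The work goes in short steps, Python scripts to look and compute and a shell command to move; the robot and the scene stay as the last step left them, time stands still between calls to the robot, and variables do not carry over. Pictures are saved under pics/ and viewed, and the job is handed in when it is done.

```bash
ls; mkdir -p pics
python3 - <<'E'
from workcell import r
import cv2
s=r.get_state(); print(s); print(r.hold_point_z)
for n in ["scene","side","wrist"]:
    im=r.camera(n); cv2.imwrite(f"pics/{n}0.png",im[:,:,::-1]); c=r.calibration(n); print(n,c)
E
```

```text
pics
{'t': 0.0, 'joint_positions': array([ 1.20801815e+00,  2.60684255e-01, -1.39375415e-01,  1.17268784e+00,
        9.92170896e-06,  1.57075717e+00]), 'qvel': array([ 2.31801367e-05,  1.08646537e-03, -6.02891183e-04, -1.52042845e-03,
        3.12184571e-03,  1.38756629e-03]), 'tau': array([ 1.00408914e-03, -4.05677569e+01,  2.53923780e+01,  1.86634739e-02,
       -1.35821770e-04, -6.14785705e-06]), 'tool_pos': array([0.18606461, 0.49019708, 0.23046237]), 'tool_rot': array([ 8.23053784e-01,  5.67962601e-01, -8.05801934e-04,  5.49983877e-04]), 'force': array([0.46979904, 0.33787991, 0.53610115]), 'ft_torque': array([ 0.04247573, -0.01946358, -0.01839239]), 'gripper_width': 0.08537047191850919}
0.0187
scene {'vertical_fov': 51.60058375694457, 'cx': 260.11586650321226, 'cy': 200.87871119471464, 'k1': -0.02559809009254866, 'camera_from_world': array([[ 0.43590523,  0.89995598,  0.00811537, -0.14877036],
       [-0.77699479,  0.37176646,  0.50800472,  0.42320467],
       [ 0.45416486, -0.22774751,  0.86131606, -1.34278273],
       [ 0.        ,  0.        ,  0.        ,  1.        ]])}
side {'vertical_fov': 46.14942900835477, 'cx': 250.79937639059835, 'cy': 194.02785320599597, 'k1': -0.04181871551921194, 'camera_from_world': array([[ 0.79500923,  0.60641303,  0.01495216, -0.38445723],
       [-0.4681057 ,  0.5976382 ,  0.65092676,  0.26328146],
       [ 0.38579448, -0.52449197,  0.75899327, -1.3793501 ],
       [ 0.        ,  0.        ,  0.        ,  1.        ]])}
wrist {'vertical_fov': 69.54703235971184, 'cx': 249.67270352929842, 'cy': 194.2097285554927, 'k1': 0.002583150592462263, 'camera_from_world': array([[ 0.35610622,  0.93444408, -0.00161813, -0.52456437],
       [-0.90192221,  0.34325858, -0.2621257 ,  0.03286679],
       [-0.24438637,  0.09480402,  0.96503238, -0.37887653],
       [ 0.        ,  0.        ,  0.        ,  1.        ]])}
```

View pics/scene0.png

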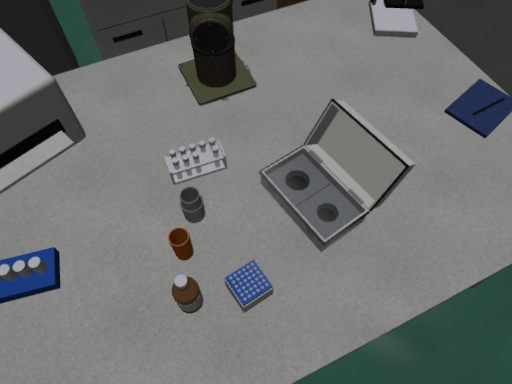

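View pics/side0.png

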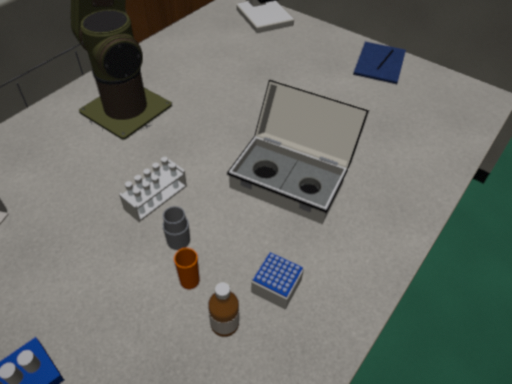

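View pics/wrist0.png

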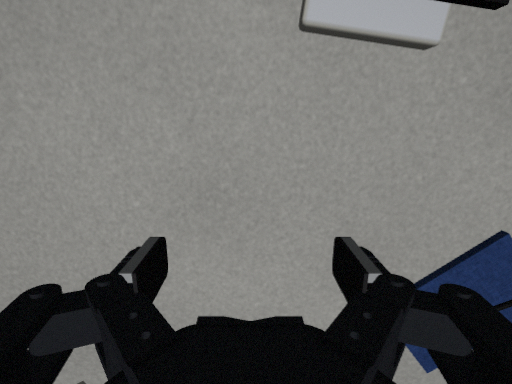

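```bash
cat > h.py <<'E'
from workcell import r
import numpy as np, cv2
def cal(n):
    c=r.calibration(n); f=192/np.tan(np.radians(c["vertical_fov"]/2)); return c,f
def proj(n,P,c=None):
    c0,f=cal(n); M=c0["camera_from_world"] if c is None else c
    P=np.atleast_2d(P); Q=P@M[:3,:3].T+M[:3,3]
    s=np.c_[Q[:,0]/-Q[:,2],-Q[:,1]/-Q[:,2]]
    k=1+c0["k1"]*(s**2).sum(1,keepdims=True)
    return s*k*f+[c0["cx"],c0["cy"]]
def ray(n,uv):
    c,f=cal(n); d=(np.array(uv,float)-[c["cx"],c["cy"]])/f; s=d.copy()
    for _ in range(20): s=d/(1+c["k1"]*(s@s))
    M=c["camera_from_world"]; R=M[:3,:3]
    return -R.T@M[:3,3], R.T@np.array([s[0],-s[1],-1])
def onz(n,uv,z):
    o,d=ray(n,uv); return o+d*(z-o[2])/d[2]
def save(n,name,box=None,k=1,pts=None):
    im=r.camera(n)[:,:,::-1].copy()
    x0=y0=0
    if box: x0,y0,x1,y1=box; im=im[y0:y1,x0:x1]
    im=cv2.resize(im,None,fx=k,fy=k,interpolation=cv2.INTER_CUBIC)
    if pts is not None:
        for u,v in pts: cv2.circle(im,(int((u-x0+.5)*k),int((v-y0+.5)*k)),2,(0,0,255),-1)
    cv2.imwrite(f"pics/{name}.png",im)
E
python3 - <<'E'
from h import *
save("scene","s1",(150,100,420,300),2.9)
save("side","d1",(130,80,380,270),3)
for n in ["scene","side"]:
    for l in ["pot_large","pot_small","insert_large","insert_small","case","bottle","tip_box","tube_rack"]:
        o=r.tip_of(l,n)
        z={"insert_large":.005,"insert_small":.005}.get(l,0.0)
        print(n,l,[(np.round(q["location"],1),round(q["conf"],2),np.round(onz(n,q["location"],z if l!="pot_small" else .005),3)[:2]) for q in o[:3]])
    o=r.tip_of("lid_free_edge",n);print([(np.round(q["location"],1),q["conf"]) for q in o[:2]])
    o=r.tip_of("lid_hinge",n);print([(np.round(q["location"],1),q["conf"],onz(n,q["location"],.06)) for q in o[:2]])
E
```

```text
scene pot_large [(array([192.7, 214.4]), 0.85, array([ 0.466, -0.263]))]
scene pot_small [(array([186.5, 248.7]), 0.88, array([ 0.556, -0.313])), (array([196.5, 214.4]), 0.59, array([ 0.473, -0.254])), (array([192.8, 302. ]), 0.45, array([ 0.692, -0.348]))]
scene insert_large [(array([298.1, 186.2]), 0.97, array([0.512, 0.036])), (array([361. , 132.3]), 0.34, array([0.423, 0.304]))]
scene insert_small [(array([326.5, 215.8]), 0.91, array([0.628, 0.059]))]
scene case [(array([309.1, 201.6]), 0.9, array([0.567, 0.041]))]
scene bottle [(array([193.2, 301.9]), 0.76, array([ 0.69 , -0.347]))]
scene tip_box [(array([249.2, 287.2]), 0.7, array([ 0.715, -0.211]))]
scene tube_rack [(array([196.5, 165.6]), 0.59, array([ 0.319, -0.195]))]
[(array([361.7, 132.2]), 0.64)]
[(array([334.1, 176.4]), 0.89, array([0.55511205, 0.11666851, 0.06      ]))]
side pot_large [(array([178. , 239.2]), 0.81, array([ 0.463, -0.257]))]
side pot_small [(array([176.8, 239.5]), 0.88, array([ 0.464, -0.262])), (array([187.7, 278.3]), 0.77, array([ 0.555, -0.323]))]
side insert_large [(array([262.9, 177.8]), 0.85, array([0.507, 0.023]))]
side insert_small [(array([307.9, 192.9]), 0.89, array([0.629, 0.052]))]
side case [(array([288.5, 186.5]), 0.96, array([0.575, 0.043])), (array([315.8,  93.6]), 0.35, array([0.42 , 0.427]))]
side bottle [(array([224. , 328.3]), 0.7, array([ 0.69 , -0.362]))]
side tip_box [(array([277.4, 287.3]), 0.58, array([ 0.723, -0.217]))]
side tube_rack [(array([155.1, 197.1]), 0.87, array([ 0.327, -0.198]))]
[(array([314.4,  93.3]), 0.57)]
[(array([294.9, 149. ]), 0.81, array([0.5402829 , 0.11573762, 0.06      ]))]
```

View pics/s1.png

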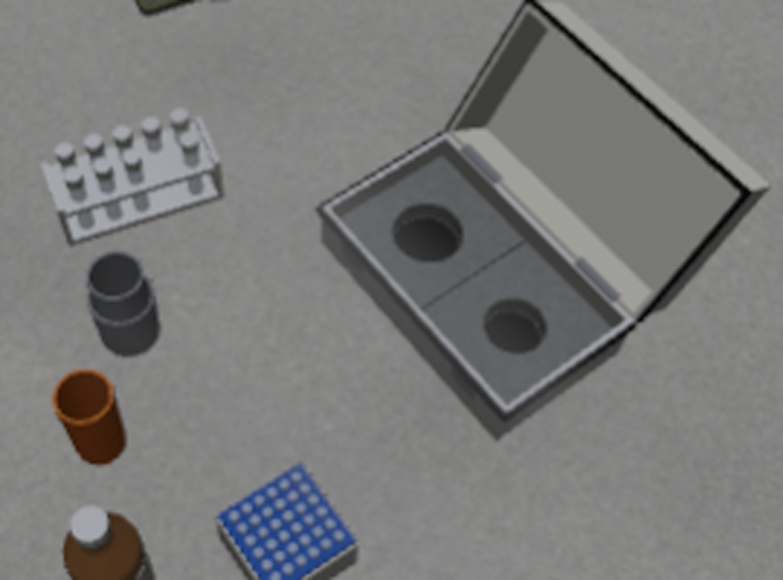

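View pics/d1.png

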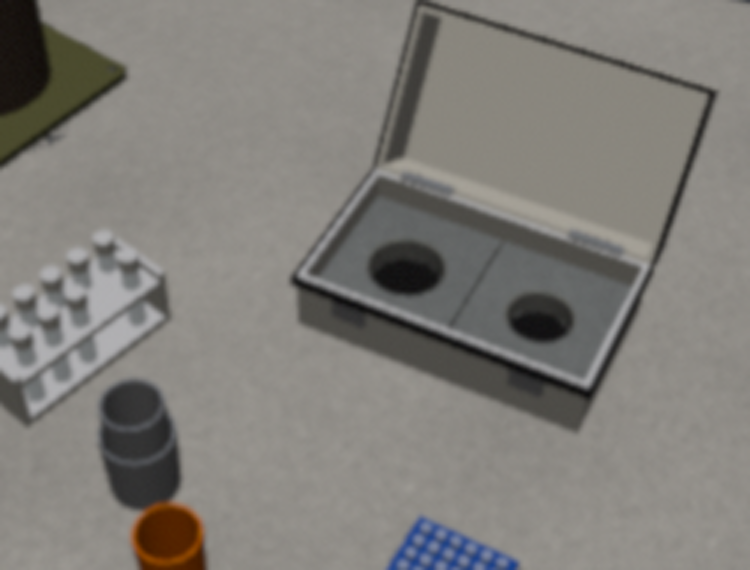

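Run:
```python
from h import *
from scipy.optimize import least_squares
S=np.array([(319,208),(500,412),(635,322),(448,133),(428,232),(515,325)])/2.9+[150,100]-.3
D=np.array([(295,281),(592,392),(652,262),(378,168),(407,268),(540,317)])/3+[130,80]-.3
L=np.array([(-.13,-.075,.06),(.13,-.075,.06),(.13,.075,.06),(-.13,.075,.06),(-.0635,0,.035),(.0635,0,.035)])
def W(p,L):
    c,s=np.cos(p[2]),np.sin(p[2]); return np.c_[p[0]+c*L[:,0]-s*L[:,1],p[1]+s*L[:,0]+c*L[:,1],L[:,2]]
for w in ("scene","side","both"):
    def f(p):
        e=[]
        if w!="side": e.append(proj("scene",W(p,L))-S)
        if w!="scene": e.append(proj("side",W(p,L))-D)
        return np.concatenate(e).ravel()
    q=least_squares(f,[.57,.04,.2]); print(w,q.x,np.sqrt((q.fun**2).mean())); 
print(np.round(q.fun.reshape(-1,2),1)); p=q.x
print(W(p,L)[4:])
print("pot",onz("scene",(189.7,195.2),.1),onz("side",(173.7,214.7),.1), "lg rim", )
# lid free edge corners: scene (527,0)->(331.7,100) (760,190)->; rim black corners
def lid(th): # points on rim
    # lid frame: y -150 along; rotates about hinge
    P=[]
    for x in (-.13,.13):
        y,z=-.150,0
        P.append((x,.075+y*np.cos(th),.06-y*np.sin(th)))
    return np.array(P)
for th in (1.6,1.8,2.0,2.2,2.4):
    print(th,proj("scene",W(p,lid(th))).round(0).tolist(),proj("side",W(p,lid(th))).round(0).tolist(),W(p,lid(th)).round(3).tolist())
```

```text
scene [0.56873493 0.04283231 0.17407522] 0.5830182292053443
side [0.57030113 0.04054164 0.19431548] 0.7083496553952238
both [0.56948512 0.04184023 0.18350946] 0.7736718263585891
[[ 0.5  0.1]
 [ 1.4  0.9]
 [-0.8  0.2]
 [-1.1  0.2]
 [-0.8 -0.1]
 [-0.2  0.6]
 [ 0.7 -1.7]
 [-0.8 -1.3]
 [-0.1  1.2]
 [-0.3  0.3]
 [-0.2 -0.7]
 [ 0.8 -0.1]]
[[0.50705133 0.03025267 0.035     ]
 [0.63191891 0.05342779 0.035     ]]
pot [ 0.46895321 -0.25697268  0.1       ] [ 0.46698531 -0.25954546  0.1       ] lg rim
1.6 [[310.0, 107.0], [385.0, 177.0]] [[258.0, 89.0], [359.0, 122.0]] [[0.427, 0.096, 0.21], [0.683, 0.144, 0.21]]
1.8 [[319.0, 103.0], [394.0, 172.0]] [[263.0, 84.0], [363.0, 116.0]] [[0.422, 0.125, 0.206], [0.677, 0.173, 0.206]]
2.0 [[327.0, 101.0], [401.0, 168.0]] [[267.0, 82.0], [365.0, 112.0]] [[0.417, 0.153, 0.196], [0.672, 0.201, 0.196]]
2.2 [[334.0, 101.0], [407.0, 167.0]] [[271.0, 81.0], [367.0, 111.0]] [[0.412, 0.179, 0.181], [0.668, 0.226, 0.181]]
2.4 [[339.0, 103.0], [411.0, 167.0]] [[275.0, 83.0], [368.0, 112.0]] [[0.408, 0.201, 0.161], [0.663, 0.248, 0.161]]
```

Nested grey pots are at scene px (190,200); the orange look-alike at (180,243) isn't the one. The grey one with two rims is what the description means, and the enlarged crop confirms it. The wide recess is at the case's −x end, px (298,180), and the narrow one at (328,212). I'm moving to hover over the pots.

```bash
python3 -m handwheel '0 -20 30 0 0 0;19 -70 50 0 0 0;38 -120 50 0 0 0;57 -170 50 0 0 0;76 -220 50 0 0 0;95 -270 50 0 0 0;114 -320 50 0 0 0;133 -370 50 0 0 0;152 -420 50 0 0 0;171 -470 50 0 0 0;190 -520 50 0 0 0;209 -570 50 0 0 0;228 -620 50 0 0 0;247 -670 50 0 0 0;266 -715 30 0 0 0;282 -748 0 0 0 0;282 -748 0 0 0 0;282 -748 0 0 0 0;282 -748 0 0 0 0' 85
python3 - <<'E'
from h import *
s=r.get_state(); print(s["t"],s["tool_pos"],s["tool_rot"])
save("wrist","w1")
a=np.linspace(0,6.28,24)
c=proj("wrist",np.c_[.468+.025*np.cos(a),-.258+.025*np.sin(a),0*a+.1]); print(c.mean(0))
for l in ["pot_small","pot_large"]:
    for q in r.outline_of(l,"wrist")[:2]: print(l,q["conf"],q["rect"])
E
```

```text
t: 3.62
tool_pos: [0.4684, -0.2564, 0.2325]
tool_rot: [0.823, 0.568, 0.0, 0.001]
force: [-0.2, 0.2, -0.3]
gripper_width: 0.0849
3.625 [ 0.46841977 -0.25642735  0.23249256] [8.22777272e-01 5.68363466e-01 3.98521844e-04 6.09514017e-04]
[248.00719744 187.27097934]
pot_small 0.82 [247.9, 179.2, 49.2, 47.9]
pot_small 0.6 [224.4, 262.8, 40.1, 69.2]
pot_large 0.85 [245.2, 162.9, 58.2, 30.3]
```

View pics/w1.png

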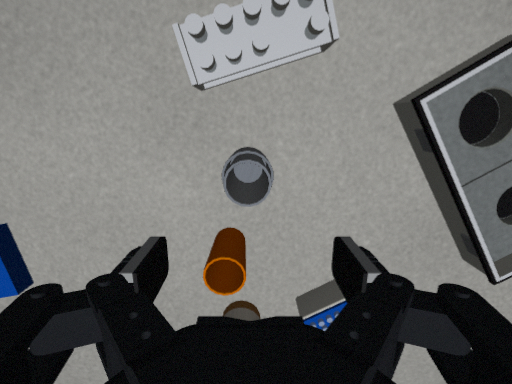

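Run:
```python
from h import *
save("wrist","w2",(190,130,310,220),6)
for z,uv in ((.1,(247.5,182)),):
    print(onz("wrist",uv,z))
a=np.linspace(0,2*np.pi,40,endpoint=False)
im=r.camera("wrist")[:,:,::-1].copy()
k=6;x0,y0=190,130
im=cv2.resize(im[130:230,190:310],None,fx=k,fy=k,interpolation=cv2.INTER_CUBIC)
for P,R,z,col in (((.468,-.258),.025,.1,(0,0,255)),((.468,-.258),.03,.065,(0,255,0))):
    for u,v in proj("wrist",np.c_[P[0]+R*np.cos(a),P[1]+R*np.sin(a),0*a+z]): cv2.circle(im,(int((u-x0+.5)*k),int((v-y0+.5)*k)),2,col,-1)
cv2.imwrite("pics/w2.png",im)
```

```text
[ 0.46327669 -0.25658088  0.1       ]
```

View pics/w2.png

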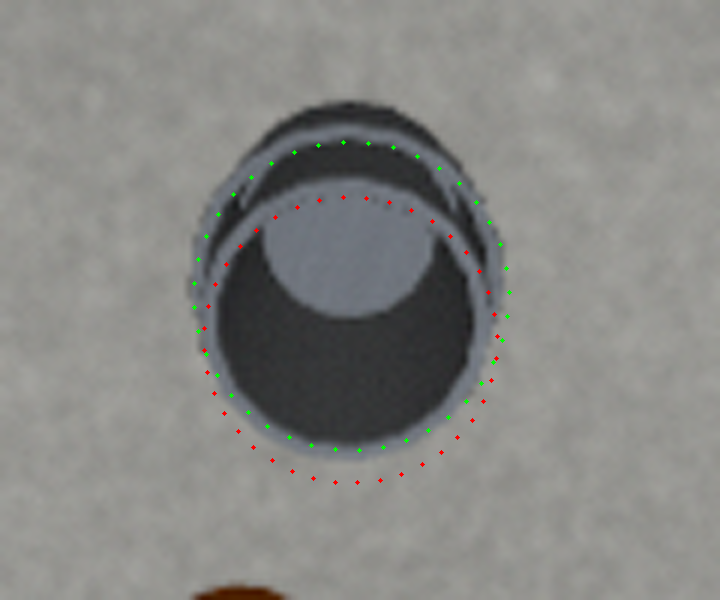

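```bash
python3 -m handwheel '-3 -1 -40 0 0 0;-3 -1 -85 0 0 0;-3 -1 -125 0 0 0;-3 -1 -150 0 0 0;-3 -1 -163 0 0 0;-3 -1 -163 0 0 0;-3 -1 -163 0 0 0' 70 40
python3 -m handwheel '0 0 0 0 0 0;0 0 0 0 0 0;0 0 0 0 0 0;0 0 0 0 0 0;0 0 0 0 0 0;0 0 0 0 0 0' 40 40
python3 - <<'E'
from h import *
save("side","d2",(110,130,260,280),4)
E
```

```text
t: 4.75
tool_pos: [0.4663, -0.2587, 0.0695]
tool_rot: [0.823, 0.568, 0.0, 0.001]
force: [-0.2, 0.5, 0.6]
gripper_width: 0.07
t: 5.5
tool_pos: [0.4662, -0.2586, 0.0697]
tool_rot: [0.823, 0.568, 0.001, 0.001]
force: [-0.0, 0.8, 6.2]
gripper_width: 0.0473
```

View pics/d2.png

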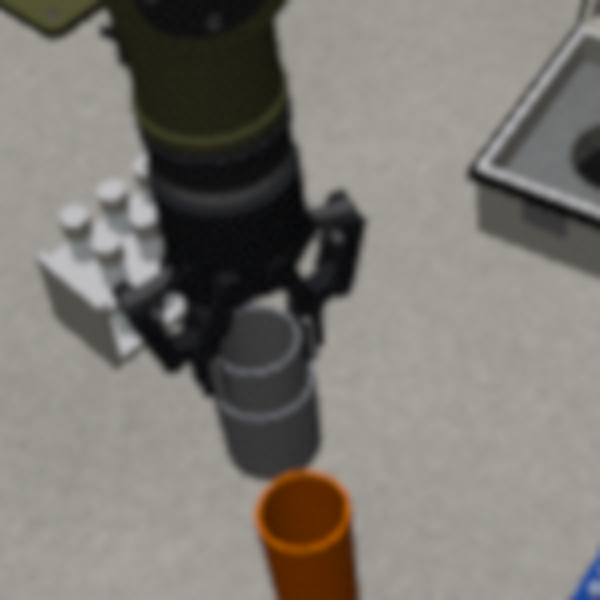

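```bash
python3 -m handwheel '0 0 3 0 0 0;0 0 10 0 0 0;0 0 20 0 0 0;0 0 35 0 0 0;0 0 55 0 0 0;0 0 80 0 0 0;0 0 110 0 0 0;0 0 140 0 0 0;0 0 140 0 0 0'
python3 - <<'E'
from h import *
save("side","d3",(100,90,260,290),3)
save("wrist","w3")
E
```

```text
t: 6.68
tool_pos: [0.4671, -0.2592, 0.2116]
tool_rot: [0.823, 0.568, 0.001, 0.003]
force: [1.0, -0.3, -0.9]
gripper_width: 0.048
```

View pics/d3.png

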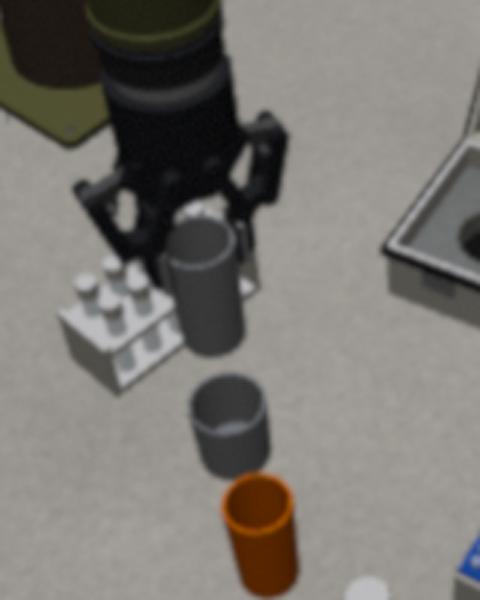

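View pics/w3.png

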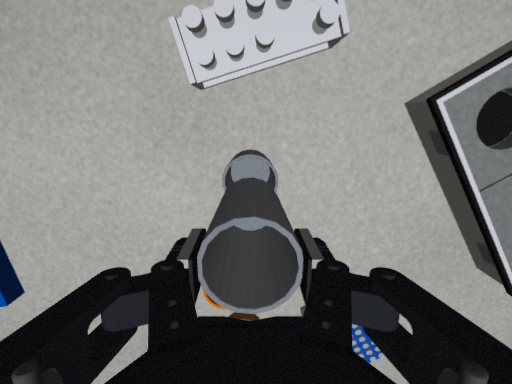

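Run:
```python
from h import *
s=r.get_state(); print(s["tool_pos"],s["tool_rot"])
z=s["tool_pos"][2]-.0697
a=np.linspace(0,2*np.pi,40,endpoint=False)
im=r.camera("wrist")[:,:,::-1].copy()
k=4;x0,y0=180,130
im=cv2.resize(im[130:330,180:330],None,fx=k,fy=k,interpolation=cv2.INTER_CUBIC)
P=s["tool_pos"]
for R,h,col in ((.025,.1,(0,0,255)),(.0225,.005,(0,255,0))):
    for u,v in proj("wrist",np.c_[P[0]+R*np.cos(a),P[1]+R*np.sin(a),0*a+z+h]): cv2.circle(im,(int((u-x0+.5)*k),int((v-y0+.5)*k)),2,col,-1)
cv2.imwrite("pics/w4.png",im)
for dx,dy in((0,0),(.005,0),(0,.005)): print(proj("wrist",[P[0]+dx,P[1]+dy,z+.1]))
```

```text
[ 0.46527851 -0.25815977  0.20848019] [8.23059917e-01 5.67954483e-01 1.19890601e-04 2.53647852e-04]
[[248.47418846 273.29897903]]
[[252.37506655 282.39362468]]
[[258.81245074 269.7864877 ]]
```

View pics/w4.png

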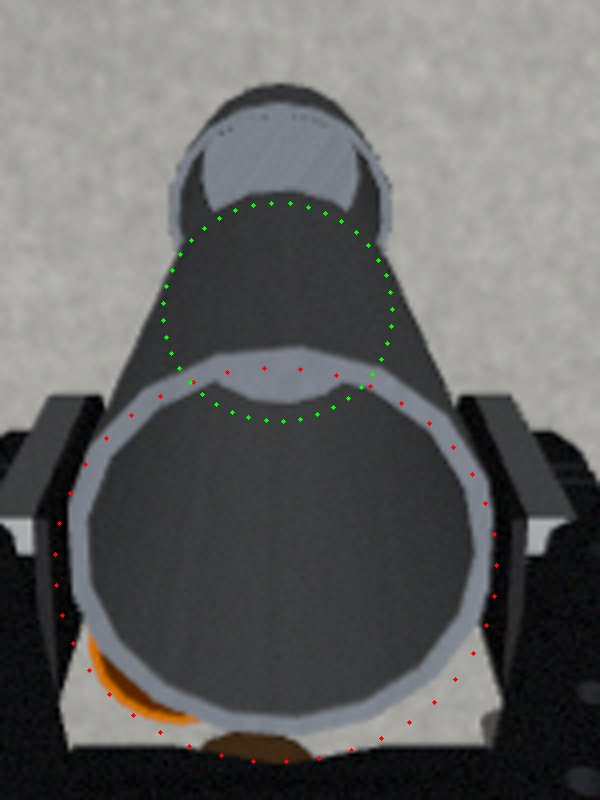

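Run:
```python
from h import *
from scipy.optimize import least_squares
s=r.get_state(); P=s["tool_pos"]
a=np.linspace(0,2*np.pi,60,endpoint=False)
# observed outer rim extents: left 69, right 494, top 348, bottom 733 (crop x4)
ob=np.array([180+69/4,180+494/4,130+348/4,130+733/4])-.5
def f(p):
    q=proj("wrist",np.c_[P[0]+p[0]+.025*np.cos(a),P[1]+p[1]+.025*np.sin(a),0*a+P[2]+p[2]])
    return np.array([q[:,0].min(),q[:,0].max(),q[:,1].min(),q[:,1].max()])-ob
q=least_squares(f,[0,0,.03]); print(q.x*1000,q.fun)
```

```text
[ 0.2700994   0.51249729 26.44039154] [-0.2348643   0.23493303  0.24950762 -0.27563986]
```

```bash
python3 -m handwheel '15 20 5 0 0 0;42 55 10 0 0 0;72 90 10 0 0 0;105 130 10 0 0 0;138 170 10 0 0 0;170 205 10 0 0 0;200 240 10 0 0 0;225 268 10 0 0 0;241 283 10 0 0 0;241 283 10 0 0 0;241 283 10 0 0 0;241 283 10 0 0 0'
python3 - <<'E'
from h import *
s=r.get_state(); print(s["tool_pos"],s["gripper_width"])
for nm,c,R in(("S",(.63192,.05343),.0305),("L",(.50705,.03025),.0355)):
    print(nm,proj("wrist",[*c,.035]))
a=np.linspace(0,2*np.pi,40,endpoint=False)
pts=np.r_[proj("wrist",np.c_[.63192+.0305*np.cos(a),.05343+.0305*np.sin(a),0*a+.035]),proj("wrist",np.c_[.50705+.0355*np.cos(a),.03025+.0355*np.sin(a),0*a+.035])]
save("wrist","w5",None,1.5,pts)
E
```

```text
t: 8.32
tool_pos: [0.7054, 0.0238, 0.2181]
tool_rot: [0.823, 0.567, -0.001, -0.0]
force: [-0.1, 0.0, -0.8]
gripper_width: 0.0476
[0.70543374 0.02384179 0.21808292] 0.04763466011246148
S [[250.5889678  107.88958763]]
L [[185.87694516  -3.17163263]]
```

View pics/w5.png

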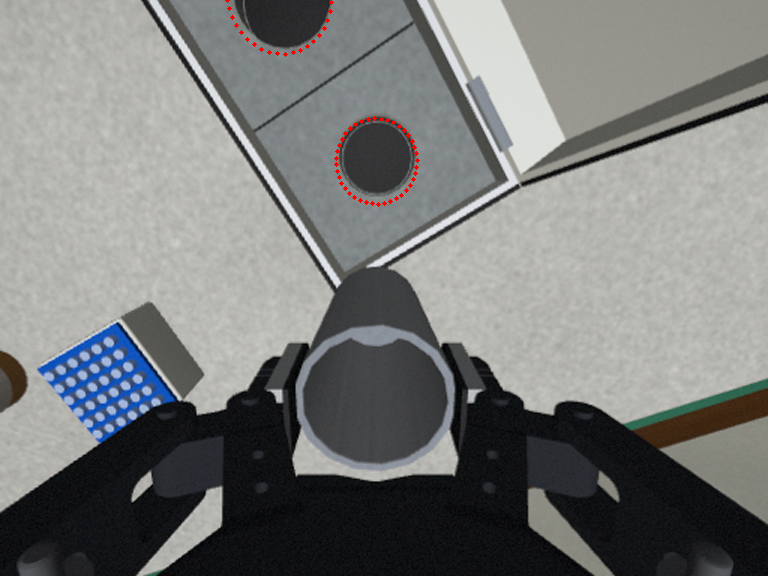

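```bash
python3 -m handwheel '-30 12 0 0 0 0;-60 24 0 0 0 0;-77 29 0 0 0 0;-77 29 -10 0 0 0;-77 29 -40 0 0 0;-77 29 -70 0 0 0;-77 29 -95 0 0 0;-77 29 -105 0 0 0;-77 29 -105 0 0 0;-77 29 -105 0 0 0'
python3 - <<'E'
from h import *
s=r.get_state(); print(s["tool_pos"],s["gripper_width"])
save("scene","s2",(250,130,400,250),5)
save("side","d4",(220,80,380,220),4.5)
E
```

```text
t: 9.62
tool_pos: [0.6304, 0.0537, 0.1144]
tool_rot: [0.823, 0.568, 0.001, 0.001]
force: [1.1, 0.2, -1.6]
gripper_width: 0.0478
[0.63039819 0.05371703 0.11437327] 0.047755362527849135
```

View pics/s2.png

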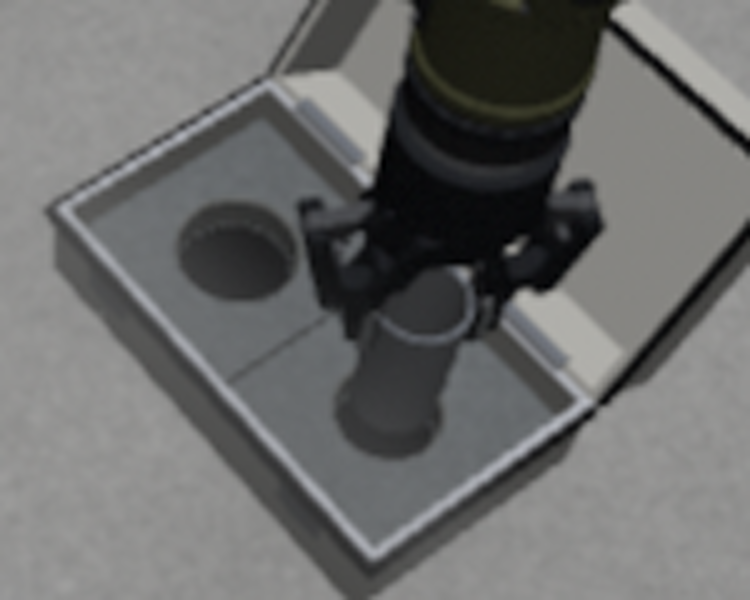

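View pics/d4.png

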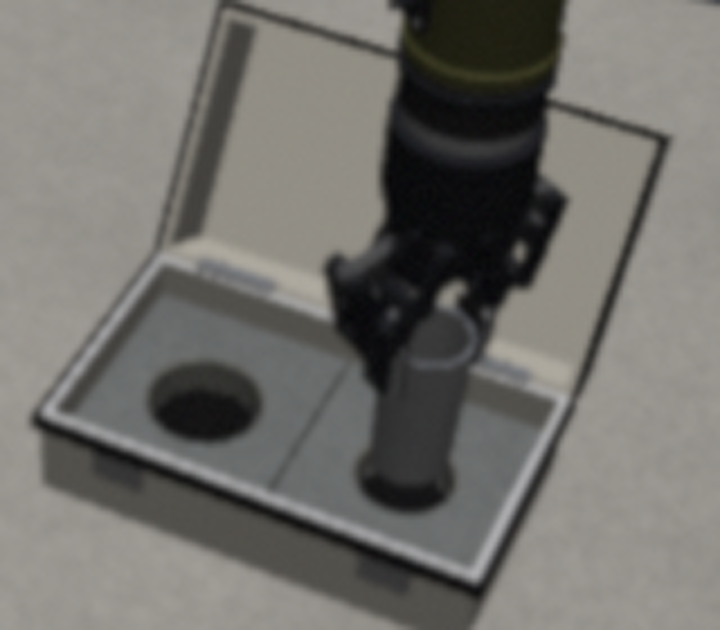

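```bash
python3 -m handwheel '0 0 -8 0 0 0;0 0 -16 0 0 0;0 0 -23 0 0 0;0 0 -28 0 0 0;0 0 -31 0 0 0;0 0 -31 0 0 0'
python3 -m handwheel '0 0 -2 0 0 0;0 0 -3 0 0 0;0 0 -4 0 0 0;0 0 -4 0 0 0'
```

```text
t: 10.48
tool_pos: [0.6291, 0.0538, 0.082]
tool_rot: [0.823, 0.568, -0.0, -0.0]
force: [-0.0, -0.8, -1.6]
gripper_width: 0.0476
t: 10.98
tool_pos: [0.6293, 0.0538, 0.0783]
tool_rot: [0.823, 0.568, -0.0, -0.0]
force: [0.1, 0.5, -0.6]
gripper_width: 0.0473
```

```bash
python3 -m handwheel '0 0 -1 0 0 0;0 0 -2 0 0 0;0 0 -2 0 0 0'
python3 - <<'E'
from h import *
save("scene","s3",(250,130,400,250),5)
E
```

```text
t: 11.35
tool_pos: [0.6292, 0.0538, 0.0762]
tool_rot: [0.823, 0.568, -0.0, -0.0]
force: [-1.0, -0.4, -0.4]
gripper_width: 0.0477
```

View pics/s3.png

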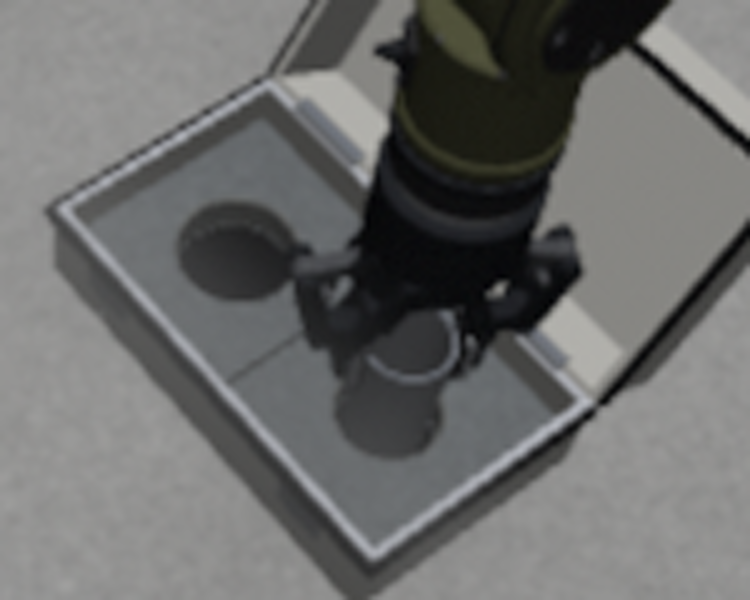

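```bash
python3 -m handwheel '0 0 -1 0 0 0;0 0 -2 0 0 0;0 0 -3 0 0 0;0 0 -3 0 0 0'
```

```text
t: 11.9
tool_pos: [0.6296, 0.0538, 0.0748]
tool_rot: [0.823, 0.568, 0.001, 0.0]
force: [-1.6, -0.7, 6.9]
gripper_width: 0.0476
```

```bash
python3 -m handwheel '0 0 0 0 0 0;0 0 0 0 0 0;0 0 0 0 0 0;0 0 0 0 0 0' 72
python3 -m handwheel '0 0 10 0 0 0;0 0 30 0 0 0;0 0 60 0 0 0;0 0 100 0 0 0;0 0 140 0 0 0;0 0 150 0 0 0;0 0 150 0 0 0' 85
python3 - <<'E'
from h import *
save("scene","s4",(150,100,410,300),3)
save("side","d5",(130,80,380,270),3)
save("wrist","w6")
E
```

```text
t: 12.4
tool_pos: [0.6292, 0.0538, 0.0731]
tool_rot: [0.823, 0.568, -0.0, -0.0]
force: [-0.1, -0.2, -0.4]
gripper_width: 0.0723
t: 13.28
tool_pos: [0.6297, 0.0539, 0.224]
tool_rot: [0.823, 0.568, 0.001, 0.0]
force: [-0.3, 0.6, -0.6]
gripper_width: 0.085
```

View pics/s4.png

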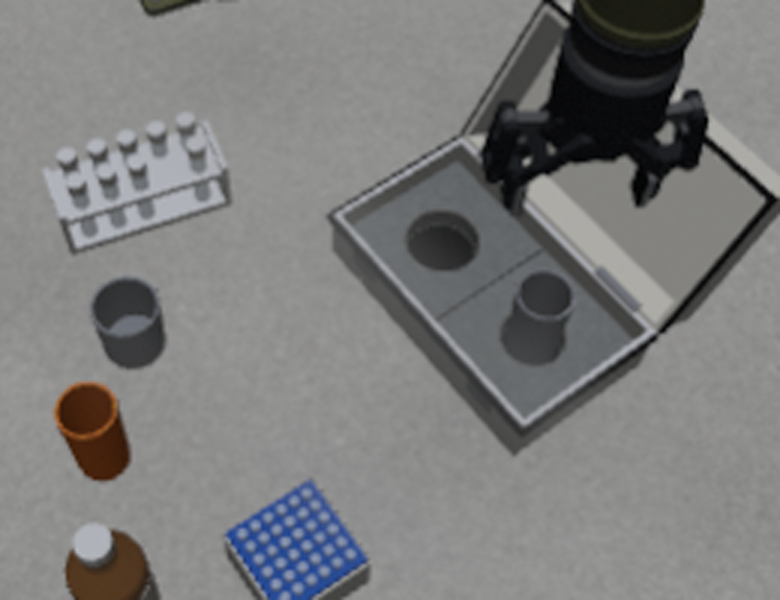

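View pics/d5.png

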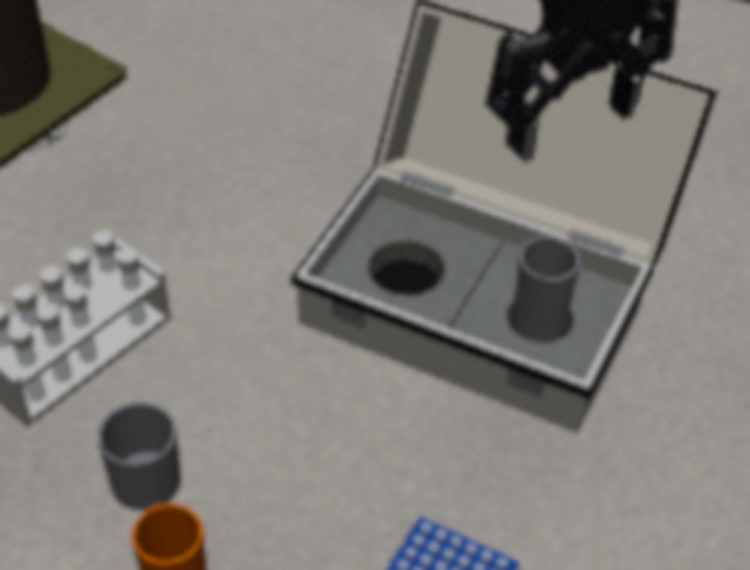

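View pics/w6.png

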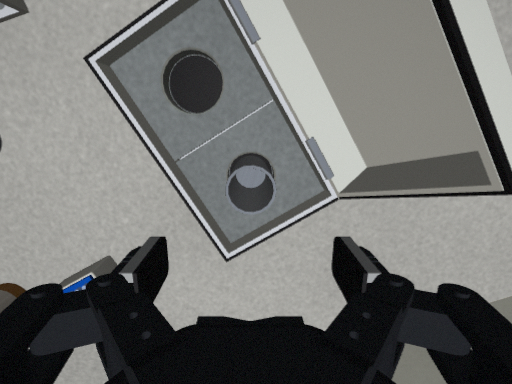

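```bash
python3 - <<'E'
from h import *
print("L recess wrist",onz("wrist",(193,81.5),.035)); print(onz("wrist",(250.5,190),.105), proj("wrist",[.507,.0303,.035]))
im=r.camera("wrist")[:,:,::-1]
cv2.imwrite("pics/w7.png",cv2.resize(im[40:220,140:320],None,fx=4,fy=4))
E
python3 -m handwheel '-10 -20 0 0 0 0;-30 -57 0 0 0 0;-55 -105 0 0 0 0;-82 -155 0 0 0 0;-109 -207 0 0 0 0;-136 -257 0 0 0 0;-155 -293 0 0 0 0;-164 -312 0 0 0 0;-164 -312 -10 0 0 0;-164 -312 -10 0 0 0;-164 -312 -10 0 0 0' 85
python3 - <<'E'
from h import *
save("wrist","w8",(190,130,310,240),6)
c=np.array([.465,-.2575])
a=np.linspace(0,2*np.pi,40,endpoint=False)
im=r.camera("wrist")[:,:,::-1]
pts=proj("wrist",np.c_[c[0]+.03*np.cos(a),c[1]+.03*np.sin(a),0*a+.065])
save("wrist","w8",(190,110,310,210),6,pts)
E
```

```text
L recess wrist [0.50519565 0.03340353 0.035     ]
[0.62764193 0.0551252  0.105     ] [[191.10821966  84.18596183]]
t: 14.85
tool_pos: [0.4652, -0.2573, 0.2129]
tool_rot: [0.823, 0.568, -0.0, -0.001]
force: [-0.6, -0.3, -0.3]
gripper_width: 0.0851
```

View pics/w7.png

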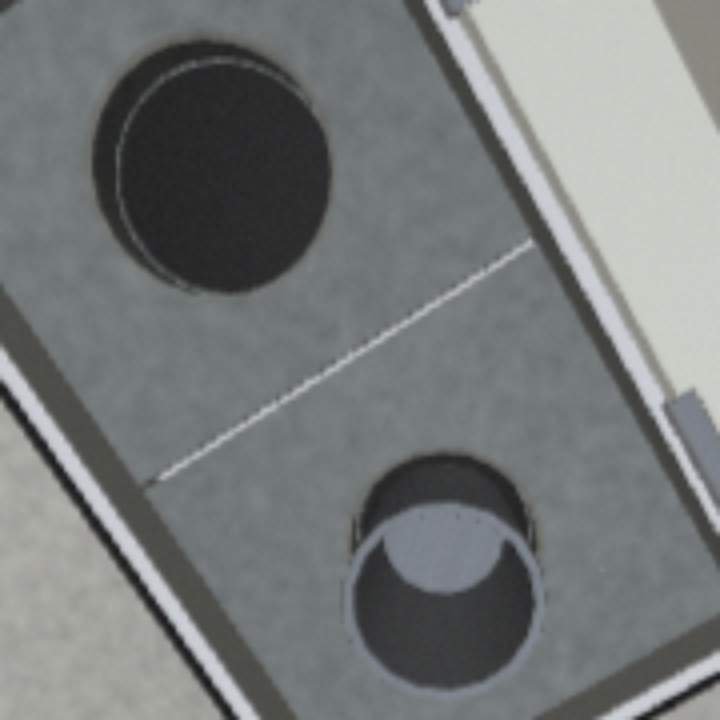

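View pics/w8.png

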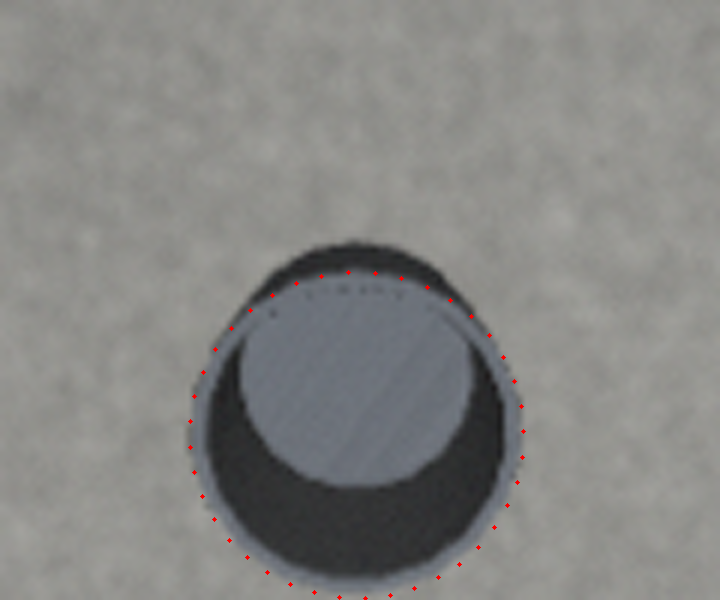

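```bash
python3 -m handwheel '-1 1 -40 0 0 0;-1 1 -90 0 0 0;-1 1 -130 0 0 0;-1 1 -160 0 0 0;-1 1 -172 0 0 0;-1 1 -179 0 0 0;-1 1 -179 0 0 0;-1 1 -179 0 0 0' 85 50
python3 -m handwheel '0 0 0 0 0 0;0 0 0 0 0 0;0 0 0 0 0 0;0 0 0 0 0 0;0 0 0 0 0 0' 50 50
python3 -m handwheel '0 0 5 0 0 0;0 0 15 0 0 0;0 0 40 0 0 0;0 0 80 0 0 0;0 0 120 0 0 0;0 0 150 0 0 0;0 0 150 0 0 0;0 0 150 0 0 0'
python3 - <<'E'
from h import *
save("wrist","w9"); save("side","d6",(100,90,260,290),3)
E
```

```text
t: 16.0
tool_pos: [0.4652, -0.2577, 0.0354]
tool_rot: [0.823, 0.568, 0.0, 0.001]
force: [-0.3, -0.2, -0.2]
gripper_width: 0.0852
t: 16.62
tool_pos: [0.4649, -0.2577, 0.0355]
tool_rot: [0.823, 0.568, 0.0, 0.001]
force: [-0.4, 0.1, 6.6]
gripper_width: 0.059
t: 17.62
tool_pos: [0.4636, -0.2568, 0.1834]
tool_rot: [0.823, 0.568, -0.0, -0.001]
force: [0.3, 0.1, -1.6]
gripper_width: 0.0586
```

View pics/w9.png

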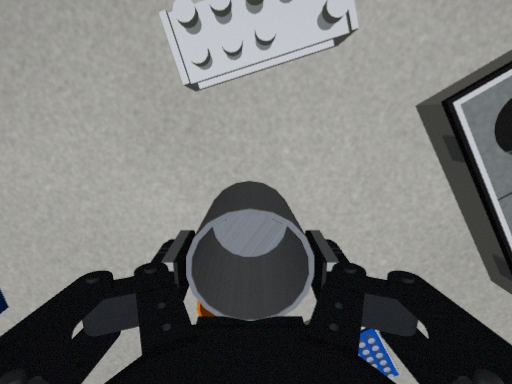

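View pics/d6.png

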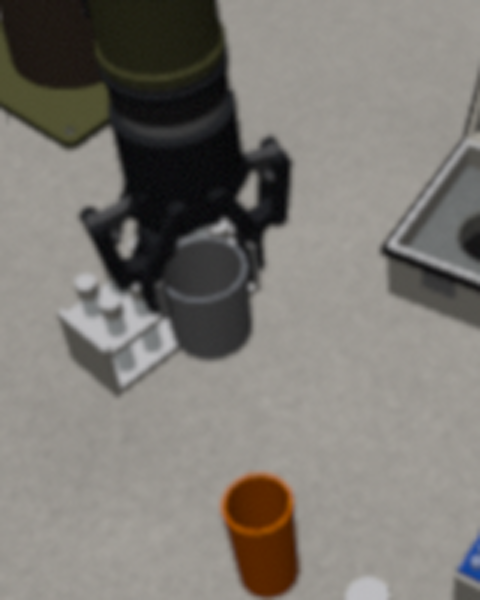

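Run:
```python
from h import *
from scipy.optimize import least_squares
P=np.array([.464,-.257,.184])
a=np.linspace(0,2*np.pi,60,endpoint=False)
pts=proj("wrist",np.c_[P[0]+.03*np.cos(a),P[1]+.03*np.sin(a),0*a+P[2]+.03])
save("wrist","w10",(170,190,330,340),5,pts)
```

```text
(no output)
```

View pics/w10.png

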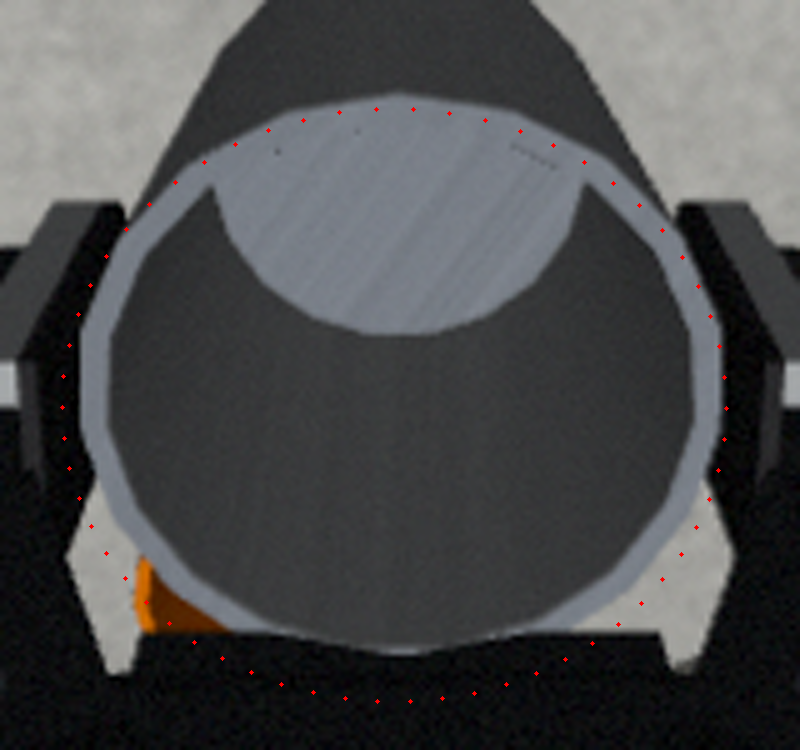

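```bash
python3 -m handwheel '3 20 0 0 0 0;9 60 0 0 0 0;16 110 0 0 0 0;23 160 0 0 0 0;30 210 0 0 0 0;36 255 0 0 0 0;41 280 0 0 0 0;41 289 0 0 0 0;41 289 -10 0 0 0;41 289 -40 0 0 0;41 289 -70 0 0 0;41 289 -95 0 0 0;41 289 -105 0 0 0;41 289 -105 0 0 0;41 289 -105 0 0 0'
python3 - <<'E'
from h import *
save("scene","s5",(250,130,400,250),5)
save("side","d7",(220,80,380,220),4.5)
E
```

```text
t: 19.65
tool_pos: [0.5061, 0.0315, 0.0801]
tool_rot: [0.823, 0.568, 0.001, 0.0]
force: [0.4, 0.1, -2.6]
gripper_width: 0.0586
```

View pics/s5.png

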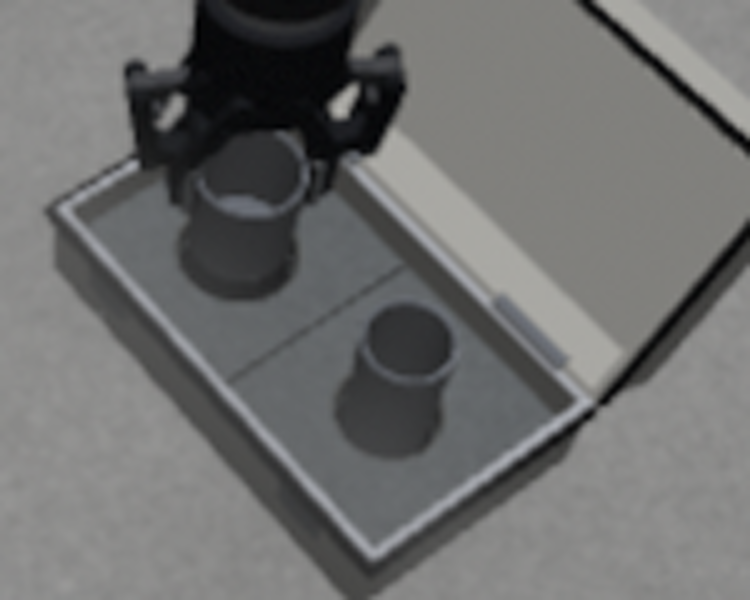

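View pics/d7.png

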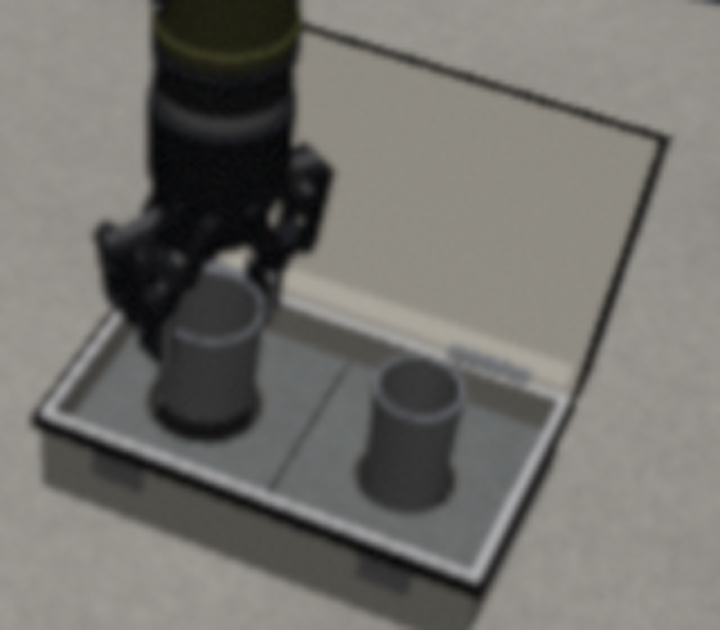

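Well centred. Lowering.

```bash
python3 -m handwheel '0 0 -8 0 0 0;0 0 -16 0 0 0;0 0 -24 0 0 0;0 0 -29 0 0 0;0 0 -32 0 0 0;0 0 -33 0 0 0;0 0 -33 0 0 0'
python3 -m handwheel '0 0 -1 0 0 0;0 0 -2 0 0 0;0 0 -3 0 0 0;0 0 -3 0 0 0'
```

```text
t: 20.62
tool_pos: [0.5055, 0.0318, 0.0464]
tool_rot: [0.823, 0.568, 0.0, 0.0]
force: [0.3, 0.3, -1.8]
gripper_width: 0.0586
t: 21.12
tool_pos: [0.5058, 0.0317, 0.0455]
tool_rot: [0.823, 0.568, 0.001, 0.001]
force: [-3.9, -1.6, 15.4]
gripper_width: 0.059
```

```bash
python3 -m handwheel '0 0 1 0 0 0;0 0 1 0 0 0;0 0 1 0 0 0;0 0 1 0 0 0' 74
python3 -m handwheel '0 0 10 0 0 0;0 0 30 0 0 0;0 0 60 0 0 0;0 0 100 0 0 0;0 0 150 0 0 0;0 0 200 0 0 0;0 0 200 0 0 0'
python3 - <<'E'
from h import *
save("scene","s6",(250,80,430,250),4)
save("side","d8",(220,70,380,220),4)
save("wrist","w11")
E
```

```text
t: 21.62
tool_pos: [0.5052, 0.0318, 0.0441]
tool_rot: [0.823, 0.568, -0.0, -0.0]
force: [-0.5, -0.4, -1.0]
gripper_width: 0.074
t: 22.5
tool_pos: [0.5082, 0.032, 0.2494]
tool_rot: [0.823, 0.568, 0.004, 0.003]
force: [0.5, 0.3, -0.9]
gripper_width: 0.0741
```

View pics/s6.png

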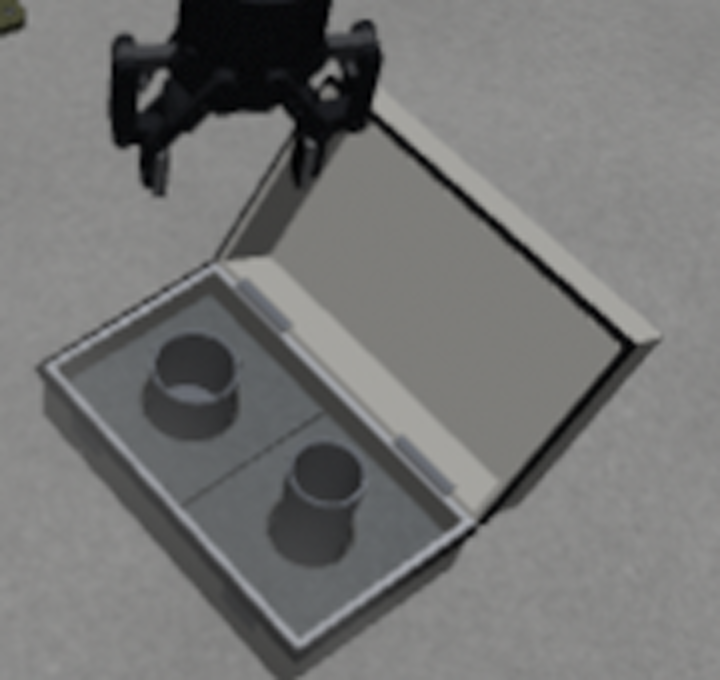

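View pics/d8.png

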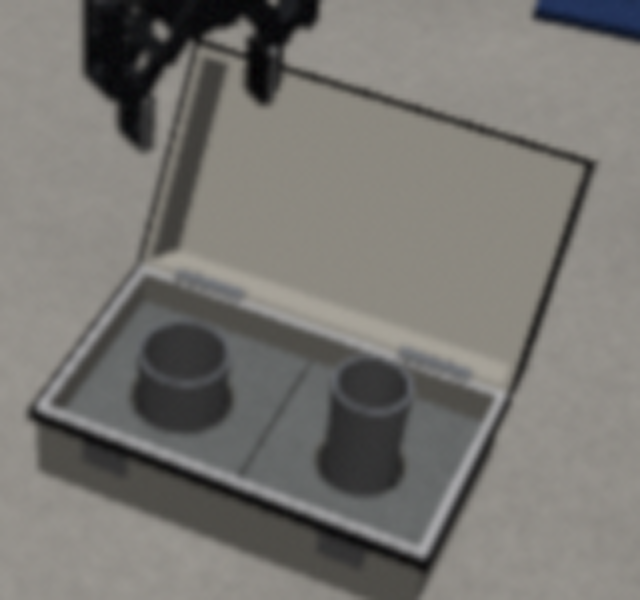

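View pics/w11.png

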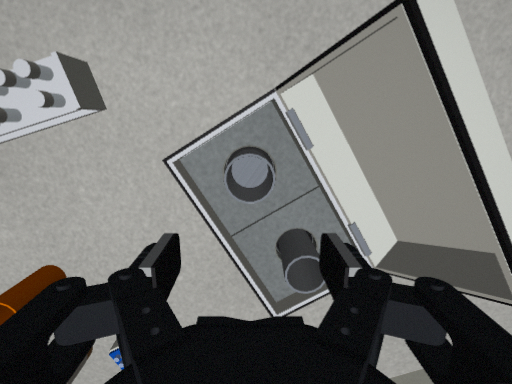

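```bash
cat > lid.py <<'E'
import numpy as np
C=np.array([.567,.0437]); yaw=.18
c,s=np.cos(yaw),np.sin(yaw)
def W(x,y,z): return np.array([C[0]*1e3+c*x-s*y, C[1]*1e3+s*x+c*y, z])
def tcp(th,w=11):
    if th>=1.571:
        y=75-150*np.cos(th)+60*np.sin(th); zc=60+150*np.sin(th)+60*np.cos(th)
        return y+w, zc-40+0*(th-1.57)
    d=110+15*(1.571-th)/1.571
    return 75-d*np.cos(th)+60*np.sin(th)+w*max(0,1), 60+d*np.sin(th)+60*np.cos(th)
if __name__=="__main__":
    print("start",W(0,250,150), W(0,250,300))
    b=None
    for th in list(np.arange(2.2,0.001,-.1))+[0]:
        y,z=tcp(th); p=W(0,y,z); print(round(th,2),round(y),round(z),p.round(0))
E
python3 lid.py
```

```text
start [522.24260664 289.6609232  150.        ] [522.24260664 289.6609232  300.        ]
2.2 223 106 [527. 263. 106.]
2.1 214 119 [529. 254. 119.]
2.0 203 131 [531. 243. 131.]
1.9 191 143 [533. 232. 143.]
1.8 179 152 [535. 219. 152.]
1.7 165 161 [537. 206. 161.]
1.6 150 168 [540. 192. 168.]
1.5 138 175 [542. 179. 175.]
1.4 126 180 [544. 168. 180.]
1.3 114 185 [547. 156. 185.]
1.2 101 188 [549. 143. 188.]
1.1 88 189 [551. 130. 189.]
1.0 74 190 [554. 117. 190.]
0.9 61 188 [556. 103. 188.]
0.8 47 186 [559.  90. 186.]
0.7 34 182 [561.  77. 182.]
0.6 21 177 [563.  65. 177.]
0.5 9 170 [565.  53. 170.]
0.4 -2 162 [567.  41. 162.]
0.3 -13 153 [569.  31. 153.]
0.2 -23 143 [571.  21. 143.]
0.1 -31 132 [573.  13. 132.]
0 -39 120 [574.   5. 120.]
```

```bash
python3 -m handwheel '0 0 30 0 0 -0.17;0 0 66 0 0 -0.34;3 40 70 0 0 -0.51;6 85 70 0 0 -0.68;9 130 70 0 0 -0.85;12 175 70 0 0 -1.03;14 215 70 0 0 -1.03;17 258 70 0 0 -1.03;17 258 50 0 0 -1.03;17 258 0 0 0 -1.03;17 258 -50 0 0 -1.03;17 258 -95 0 0 -1.03;17 258 -124 0 0 -1.03;17 258 -124 0 0 -1.03;17 258 -124 0 0 -1.03;17 258 -124 0 0 -1.03' 0 40
python3 - <<'E'
from h import *
print(r.get_state()["joint_positions"].round(2))
save("scene","s7",(250,20,450,250),3.3)
save("side","d9",(220,20,420,220),3.3)
E
```

```text
t: 24.65
tool_pos: [0.5234, 0.2904, 0.1219]
tool_rot: [0.996, 0.089, 0.001, -0.001]
force: [0.0, 0.3, 0.6]
gripper_width: 0.0001
[ 0.51  0.45 -0.15  0.97 -0.    1.9 ]
```

View pics/s7.png

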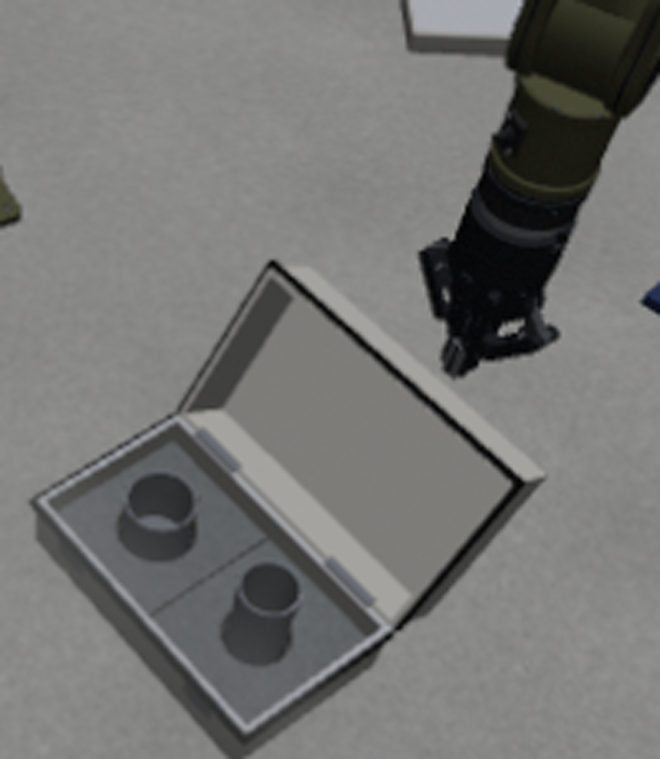

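View pics/d9.png

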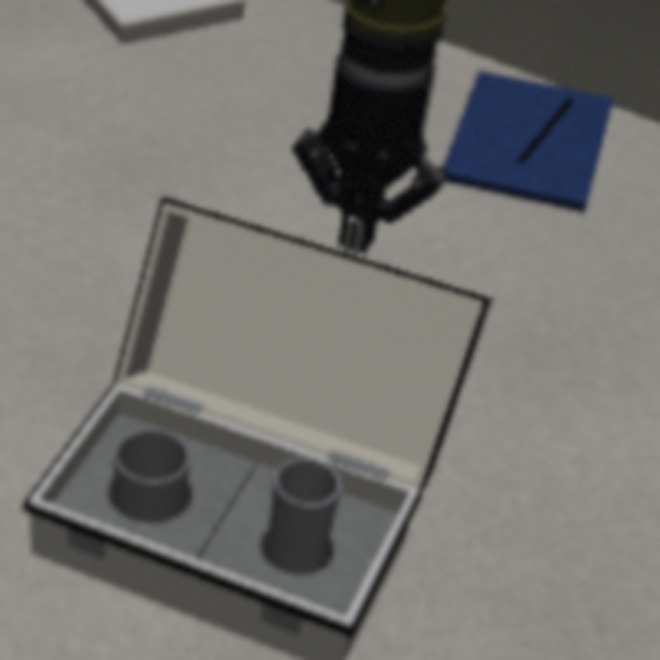

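```bash
python3 -m handwheel '2 -12 0 0 0 0;4 -22 0 0 0 0;6 -32 2 0 0 0;7 -40 6 0 0 0;8 -47 11 0 0 0;10 -53 17 0 0 0;11 -58 23 0 0 0;12 -64 28 0 0 0;13 -71 32 0 0 0'
python3 - <<'E'
from h import *
save("scene","s8",(250,20,450,250),3.3)
save("side","d10",(220,20,420,220),3.3)
E
```

```text
t: 25.88
tool_pos: [0.5349, 0.2225, 0.1545]
tool_rot: [0.996, 0.09, 0.0, -0.005]
force: [-3.9, 9.2, 8.1]
gripper_width: 0.0002
```

View pics/s8.png

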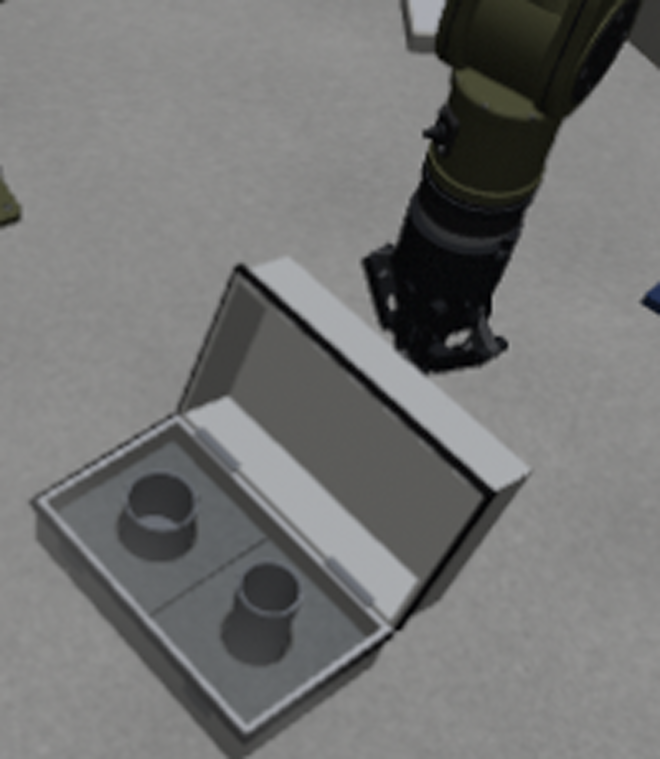

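View pics/d10.png

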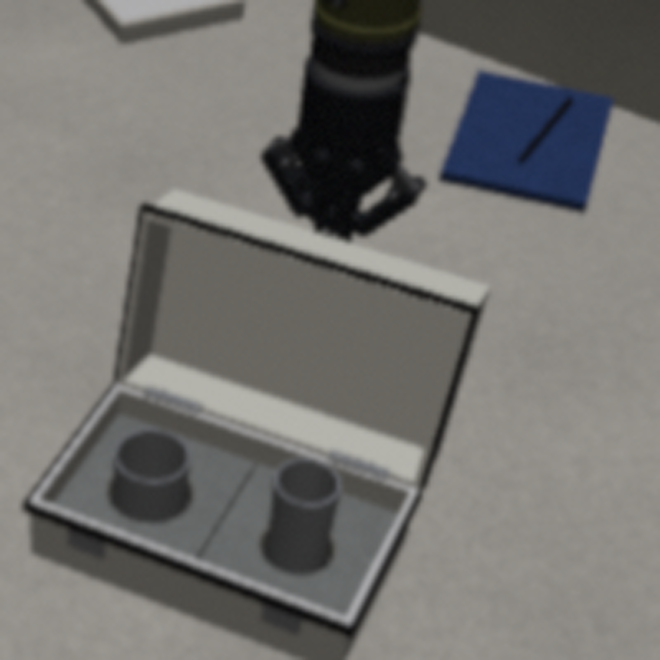

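```bash
python3 -m handwheel '1 -6 5 0 0 0;2 -13 9 0 0 0;3 -20 13 0 0 0;5 -27 16 0 0 0;6 -34 19 0 0 0;7 -40 23 0 0 0;8 -46 25 0 0 0;9 -51 28 0 0 0;10 -57 30 0 0 0;12 -63 33 0 0 0'
python3 - <<'E'
from h import *
save("scene","s9",(250,20,450,250),3.3)
save("side","d11",(220,20,420,220),3.3)
E
```

```text
t: 27.22
tool_pos: [0.5471, 0.1555, 0.1852]
tool_rot: [0.996, 0.089, -0.0, -0.0]
force: [-0.5, 2.6, -0.8]
gripper_width: 0.0002
```

View pics/s9.png

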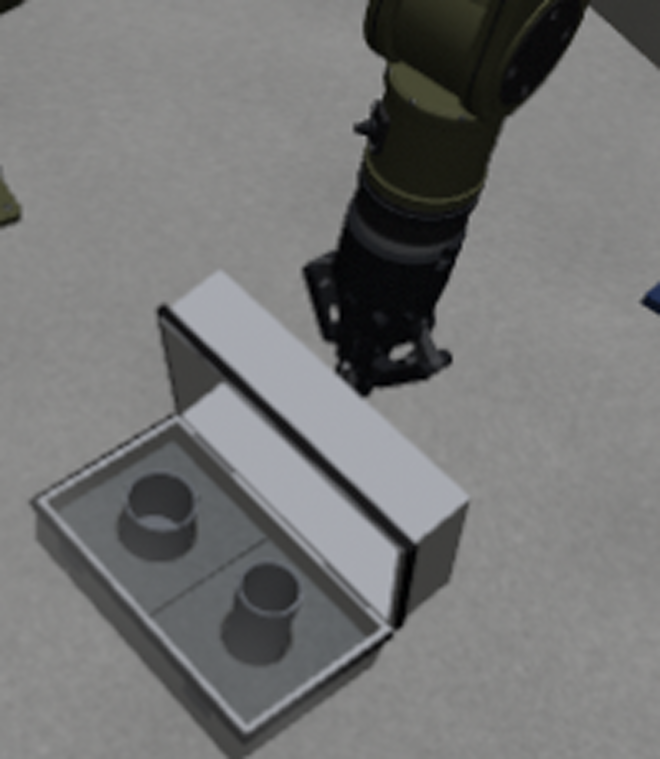

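View pics/d11.png

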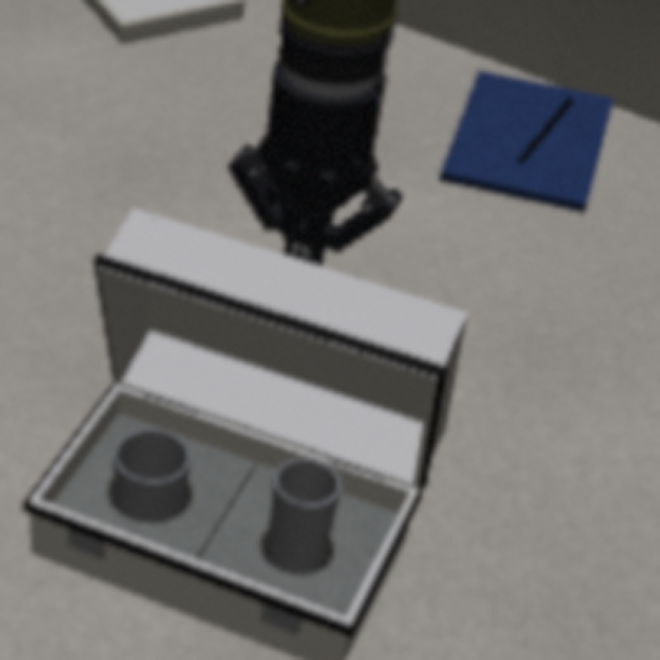

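```bash
python3 -m handwheel '1 -6 2 0 0 0;2 -13 3 0 0 0;3 -20 4 0 0 0;4 -26 4 0 0 0;6 -33 5 0 0 0;7 -39 5 0 0 0;8 -46 4 0 0 0;9 -53 3 0 0 0;10 -59 2 0 0 0;12 -66 1 0 0 0;13 -72 -1 0 0 0;14 -79 -3 0 0 0'
python3 - <<'E'
from h import *
save("scene","s10",(250,20,450,250),3.3)
save("side","d12",(220,20,420,220),3.3)
E
```

```text
t: 28.82
tool_pos: [0.5615, 0.0764, 0.1822]
tool_rot: [0.996, 0.089, 0.0, 0.0]
force: [0.3, 2.3, 0.3]
gripper_width: -0.0001
```

View pics/s10.png

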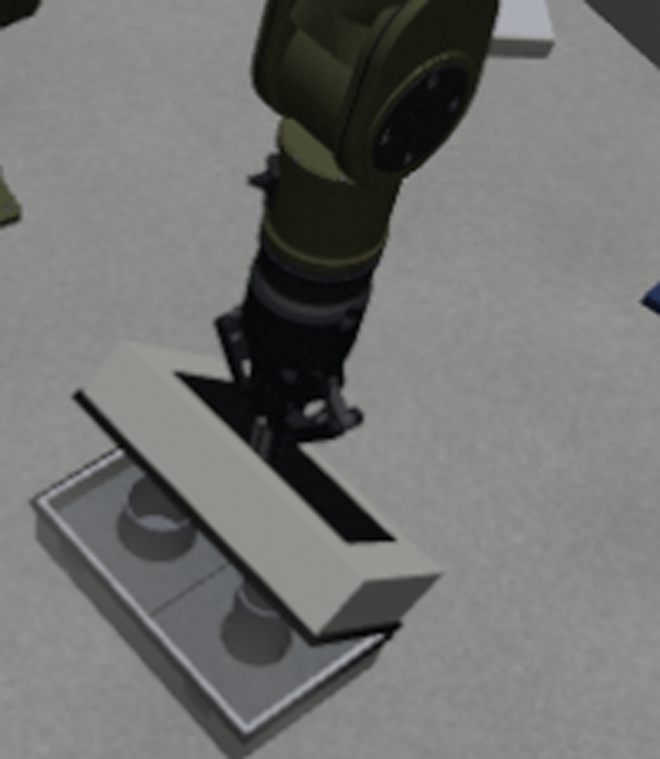

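View pics/d12.png

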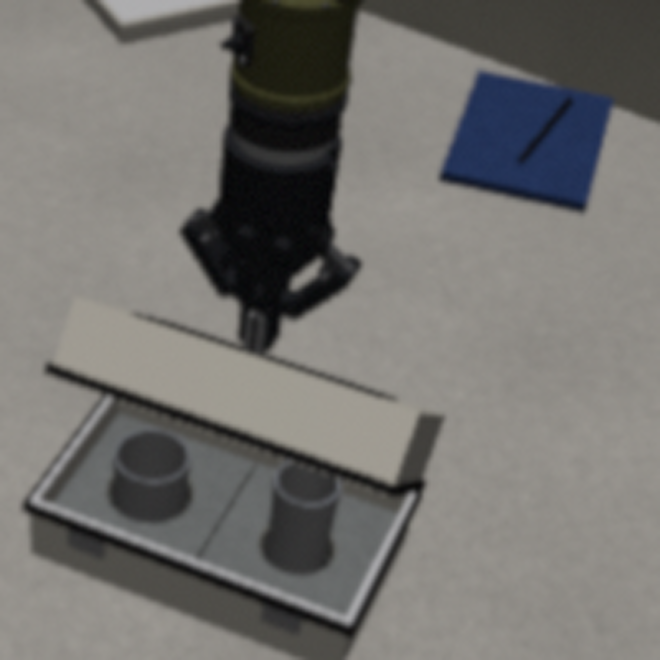

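```bash
python3 -m handwheel '1 -6 -2 0 0 0;2 -12 -5 0 0 0;3 -18 -8 0 0 0;4 -24 -12 0 0 0;5 -30 -16 0 0 0;6 -36 -20 0 0 0;7 -41 -24 0 0 0;8 -46 -29 0 0 0;9 -51 -34 0 0 0;10 -56 -39 0 0 0;10 -59 -42 0 0 0;11 -61 -45 0 0 0;11 -63 -48 0 0 0;12 -64 -50 0 0 0'
python3 - <<'E'
from h import *
save("scene","s11",(250,20,450,250),3.3)
save("side","d13",(220,20,420,220),3.3)
E
```

```text
t: 30.68
tool_pos: [0.5731, 0.0125, 0.1322]
tool_rot: [0.996, 0.089, -0.0, 0.0]
force: [-1.1, 0.9, 1.4]
gripper_width: 0.0002
```

View pics/s11.png

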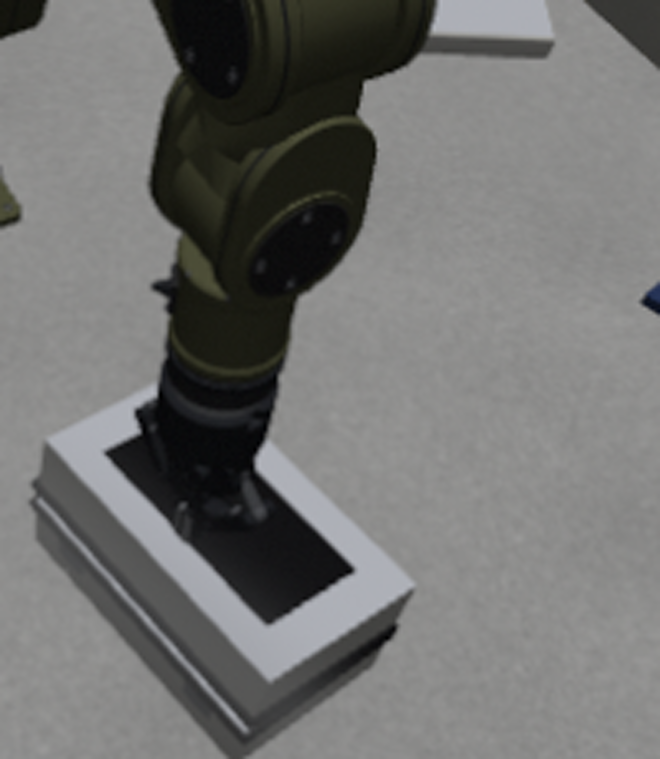

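View pics/d13.png

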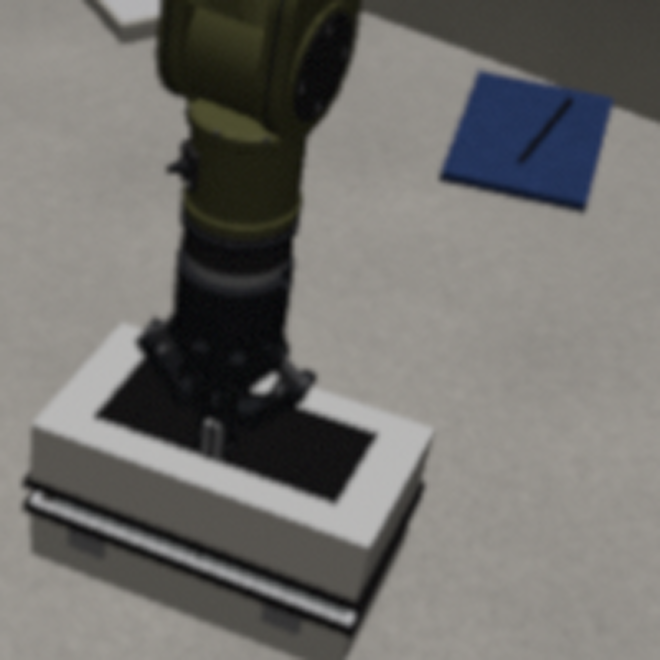

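```bash
python3 -m handwheel '0 -2 -2 0 0 0;0 -4 -4 0 0 0;1 -6 -6 0 0 0;1 -8 -8 0 0 0;1 -9 -9 0 0 0;1 -10 -10 0 0 0;1 -10 -11 0 0 0;1 -10 -12 0 0 0;1 -10 -12 0 0 0'
```

```text
t: 31.9
tool_pos: [0.5743, 0.0027, 0.1203]
tool_rot: [0.996, 0.089, 0.0, 0.0]
force: [0.2, -0.7, 0.8]
gripper_width: 0.0
```

```bash
python3 -m handwheel '0 0 -1 0 0 0;0 0 -2 0 0 0;0 0 -3 0 0 0;0 0 -3 0 0 0'; python3 -m handwheel '0 0 -1 0 0 0;0 0 -2 0 0 0;0 0 -2 0 0 0'
```

```text
t: 32.4
tool_pos: [0.5745, 0.0027, 0.1199]
tool_rot: [0.996, 0.089, 0.001, 0.0]
force: [-4.9, -1.2, 15.8]
gripper_width: 0.0
t: 32.78
tool_pos: [0.5745, 0.0027, 0.1199]
tool_rot: [0.996, 0.089, 0.002, 0.0]
force: [-8.7, -0.5, 27.0]
gripper_width: -0.0
```

```bash
python3 -m handwheel '0 0 3 0 0 0;0 0 8 0 0 0;0 0 25 0 0 0;0 0 60 0 0 0;-10 20 120 0 0 0;-30 60 180 0 0 0;-50 120 200 0 0 0;-70 180 200 0 0 0;-90 240 200 0 0 0;-90 240 200 0 0 0;-90 240 200 0 0 0'
python3 - <<'E'
from h import *
save("scene","s12",(150,120,400,320),3)
save("side","d14",(110,80,370,270),3)
print(r.get_state()["force"])
from lid import W
# expected closed lid rim seam and top corners
for n in ("scene","side"):
    print(n,[proj(n,W(x,y,120)/1e3).round(1).tolist()[0] for x,y in((-130,-75),(130,-75),(130,75),(-130,75))],[proj(n,W(x,-75,60)/1e3).round(1).tolist()[0] for x in (-130,130)])
E
```

```text
t: 34.15
tool_pos: [0.4839, 0.2434, 0.3147]
tool_rot: [0.996, 0.09, -0.0, 0.0]
force: [0.5, -0.5, -0.1]
gripper_width: 0.0003
[-0.31678289  0.12401612 -0.29298669]
scene [[260.7, 157.1], [327.2, 230.6], [373.8, 198.0], [305.7, 130.9]] [[260.5, 170.5], [323.4, 241.6]]
side [[227.9, 153.5], [329.3, 191.5], [350.8, 150.5], [255.7, 117.9]] [[228.4, 170.7], [325.5, 208.2]]
```

View pics/s12.png

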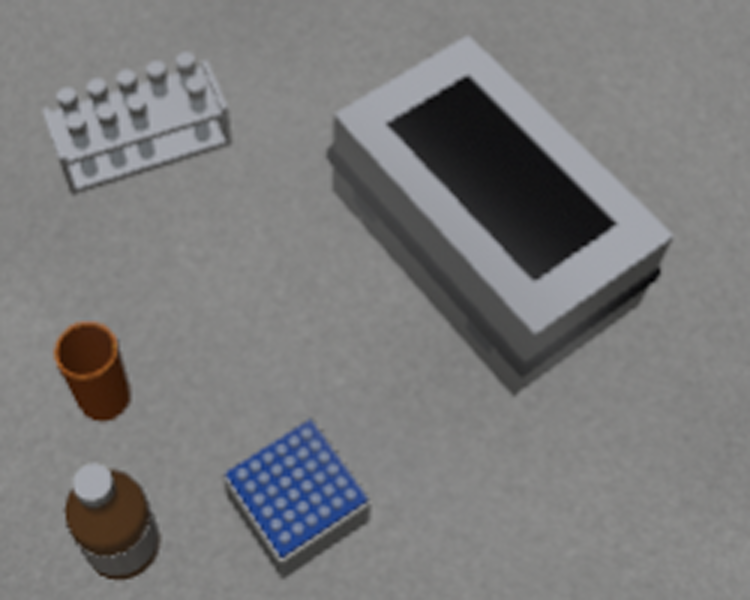

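View pics/d14.png

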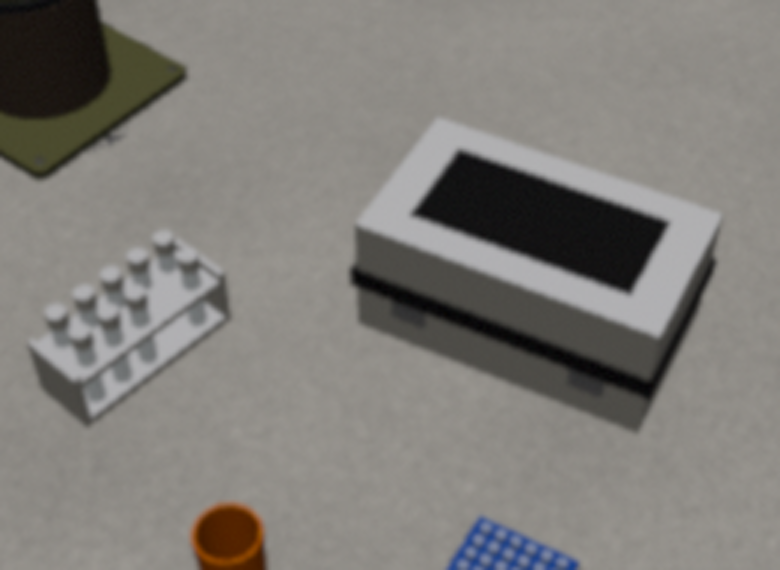

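The lid is shut: the black bands form one continuous seam with no pale gap, and the bystanders are where they were. Handing in.

```bash
python3 -c "
from workcell import r
r.close_job(); print(r.get_state()['t'])"
```

```text
the job is handed in; nothing more can be done
the job is handed in; nothing more can be done
```

I handed the job in at about 34 s with everything done in the order asked. Both pots are in the case and the lid is shut.

- **Pots:** I lifted the grey small pot out of the large one and lowered it into the narrow recess, then put the large pot in the wide one. I felt floor contact of about 7 N and 15 N, and pictures before the lid was shut showed both pots upright and centred.
- **Lid:** I swung it over at roughly 0.4 rad/s with closed fingers, then pressed it down. It stopped hard at 120 mm, its fully shut height, and held there under 27 N.
- **Last checks:** In both fixed camera views the black rim bands meet in one continuous seam. The bottle, tip box, tube rack and orange look-alike showed no visible change. The gripper was clear, with almost no force on it.
- **Disagreements:** The wrist camera put the pots and recesses 2–4 mm away from where the fixed cameras did. I used the wrist values, and both placings fitted. A wrist picture also suggested each pot sat about 4 mm lower in the grip than expected. The height at floor contact did not bear this out.

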